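# Scan the blue-lidded sample at the reception desk

## Task

Pick up the black barcode scanner from its grey pad and scan the label on the lid of the blue-lidded sample jar, and only that one: hold the scanner level with its window straight over the label, about 6 cm above it, the broad head running along the label's length, and keep it still for two seconds. Then lay the scanner back flat on the middle of its pad, lengthwise, without dropping it. Leave the labelled jars standing where they are.

Things in the scene. Friction and masses are not known exactly. Their poses are not given: they have to be found in the camera images.
- scanner: Black barcode scanner, 0.18 kg, lying on the pad. Handle along x from -105 to +40 mm, 34 wide (y), 32 high; broad head x = +40 to +90, 72 wide, 36 high; orange trigger on top behind the head. Red window under the head, centred at x = +65, y = 0, z = 0, looks along -z, scan line along y. Origin: flat underside, at the balance point; grip the handle there from above, closing along y; z up.
- rest_pad: Plain grey rest pad fixed to the desk, 240 (x) by 130 (y), 4 mm thick, thin white lines along its long edges. Origin: centre of its underside, on the desk top; x along its length, z up. The scanner starts on it, roughly centred and along x, head towards +x.
- blue_label (a point): Centre of the barcode label on the blue lid of the sample jar to scan, on top of the lid, 80 mm above the desk. Label white with black bars, 26 (x) by 50 (y) mm, length along y, z up. Jar loose, white, round, 72 mm across the lid, 80 high. A rack, a box and a basket up to 155 high stand beyond x = 0.67 m.
- red_label (a point): Centre of the barcode label on the red lid of another sample jar, which must not be scanned. Jar, label and axes like the blue one's. A third such jar, with a yellow lid and no label, stands nearby; the three stand in a row in any order, 85 mm or more between centres.

How it is judged:
On the way:
1. the scanner, held in the fingers, is aimed squarely at the blue jar's label from 25 to 100 mm and kept still for one second (x of blue_label in the frame of scanner between 0.047 and 0.083 m and y of blue_label in the frame of scanner between -0.018 and 0.018 m and z of blue_label in the frame of scanner between -0.1 and -0.025 m and angle between scanner's own z axis and vertical below 0.2 rad and angle between the y axis of scanner and the y axis of blue_label, either way round below 0.3 rad and contact force between the fingers and scanner above 0.5 N and linear speed of scanner below 0.03 m/s and angular speed of scanner below 0.2 rad/s), for 1 s.
At the end, for the whole second after the job is handed in: The scanner lies flat (within 10 degrees) and at rest on its pad, its origin within 35 mm of the pad's centre along the pad and 25 mm across, lengthwise within 20 degrees (head at either end); the blue- and red-lidded jars are within 20 mm of where they stood (x of scanner in the frame of rest_pad between -0.035 and 0.035 m and y of scanner in the frame of rest_pad between -0.025 and 0.025 m and z of scanner in the frame of rest_pad below 0.01 m and angle between scanner's own z axis and vertical below 0.17 rad and angle between the x axis of scanner and the x axis of rest_pad, either way round below 0.35 rad and linear speed of scanner below 0.03 m/s and distance of each of blue_label, red_label from where it was at the start of the episode below 0.02 m); the robot touches nothing.
It fails at once if the scanner is held still over the red-lidded jar's label, as for scanning it (x of red_label in the frame of scanner between 0.047 and 0.083 m and y of red_label in the frame of scanner between -0.018 and 0.018 m and z of red_label in the frame of scanner between -0.1 and -0.025 m and linear speed of scanner below 0.02 m/s and angle between the y axis of scanner and the y axis of red_label, either way round below 0.3 rad).
It fails at once if a blue- or red-lidded jar is shifted or toppled (20 mm) (distance of any of blue_label, red_label from where it was at the start of the episode above 0.02 m).
It fails at once if the scanner is dropped (falls freely faster than 0.6 m/s) (linear speed of scanner above 0.6 m/s and contact force between the fingers and scanner below 0.01 N).
It also fails if it takes over 48 s, if anything falls off the work surface, if the arm or the gripper's body presses on something with over 40 N, if the wrist force passes 120 N, or if a joint passes its speed limit or range.

## Robot

A 6-joint arm with a two-finger parallel gripper is mounted at the origin on the work surface. World frame = base frame: x ahead of the robot, y to its left, z up, the work surface at z = 0. Lengths are in m, angles in rad, forces in N, time in s.
With the tool pointing down it reaches from about 0.35 to 0.975 m from the base axis. Payload 4.9 kg.
Tool frame: the origin (TCP) lies midway between the tips of the shut fingers; the grasp point (between the pads) lies 19 mm behind it (ctrl.tcp_to_grasp is the distance from the TCP to the grasp point, in m); z points along the fingers, y is the line along which they close (so a half turn about z gives the same grasp; the last joint's range is limited). The gripper opens to 85 mm and grips with 20 to 120 N. Pads are 22 mm wide; open, the fingers measure 114 mm over their backs; the gripper's body (76 mm by 85 mm) begins 54 mm behind the grasp point. The pads swing forward as they close: fully open they stand 13 mm farther back than shut.
Start: joints at [1.231, 0.053, 1.613, -0, 1.476, -0.119], TCP at [0.137, 0.61, 0.201] pointing down, gripper open.
Joint ranges: [-3.01, 3.01], [-1.01, 2.22], [0.06, 2.58], [-1.02, 4.17], [0.09, 2.62], [-3.14, 3.14]. Speed limits (rad/s): [2.57, 2.57, 3.14, 3.14, 3.14, 3.14].

## Interface

Orientations are given as a rotation vector (axis times angle).
In Python, from station import ctrl gives the robot as it stands.
- The arm moves only by the shell command python3 jog.py 'ROWS' [FORCE]. ROWS is rows parted by semicolons, their numbers by spaces, 1 to 20 of them, each of 7 numbers: the finger opening in m, then dx, dy, dz in m, then a rotation vector rx, ry, rz in rad; each row is the pose to reach, as a shift and turn from the pose commanded when the command began, along the tool's axes at that moment; what a row does not reach only later rows make up. A row lasts 1/12 s, in which the tool goes at most 0.0417 m and 0.125 rad, less where a joint would pass 70% of its speed; a pose out of reach is approached as far as the arm can. The fingers move at their own pace and stop on an object; FORCE is the grip in N (left out, the last holds). Time passes only in rows, so rows that do not move let the fingers close. It prints the time, the measured TCP pose, the force, the opening and the grip force at its end.
- ctrl.get_obs(): the state, without advancing time (a new reading comes with each control period).
- ctrl.get_image(name): name is "scene" or "top"; returns the picture (400x640x3 uint8, red, green, blue); there is no depth.
- ctrl.camera_params(name): a dict with "fx", "fy", "cx", "cy" (pixels), "T" (4x4, takes a point from camera to world coordinates). Camera axes: x right, y down, z forward; pixel columns grow to the right and rows downward; lengths in m; the calibration is good to about 2 mm. A picture is of the moment at which its call begins. camera_params takes no time and is no camera call.
- ctrl.finish_job(): hands the job in; it is judged then, once.
The state is a dict: "t": time; "q": joint angles; "dq": joint speeds; "effort": joint torques, N m; "tool_pos": TCP position; "tool_rot": TCP orientation; "contact_force": force on the tool from outside, world axes, zero at the start; "wrist_torque": the same for the moment, N m; "opening": finger opening in m; "grip_force": force on a finger pad.
Only numpy, scipy, OpenCV 4.12 (cv2) and the standard library are available. Lean on these libraries where they do the work, as an engineer would, in place of code of your own. Each camera call takes 0.05 s, during which the arm holds its last target. There are 200 camera calls.

## Working session

There is one attempt and no reset: what is moved stays moved. The work goes in short steps, Python scripts to look and compute and a shell command to move; the robot and the scene stay as the last step left them, time stands still between calls to the robot, and variables do not carry over. Pictures are saved under pics/ and viewed, at most 10 in all, crops included, and the job is handed in when it is done.

```bash
ls; mkdir -p pics
python3 - <<'E'
from station import ctrl
import cv2
for n in("top","scene"):
    cv2.imwrite(f"pics/{n}0.png",ctrl.get_image(n)[:,:,::-1]); print(n,ctrl.camera_params(n))
o=ctrl.get_obs(); print(o, ctrl.tcp_to_grasp)
E
```

```text
jog.py
pics
station.py
top {'fx': 367.7230060725943, 'fy': 367.7230060725943, 'cx': 322.9569419076476, 'cy': 195.5034375040431, 'T': array([[-0.01614841, -0.97514238,  0.22098996,  0.37269512],
       [-0.99986854,  0.01607131, -0.00214703,  0.02323421],
       [-0.00145794, -0.22099558, -0.97527372,  0.87678476],
       [ 0.        ,  0.        ,  0.        ,  1.        ]])}
scene {'fx': 382.28486207333214, 'fy': 382.28486207333214, 'cx': 320.1220198437509, 'cy': 198.83535818750988, 'T': array([[-0.57353514,  0.60408508, -0.55329798,  1.0496482 ],
       [ 0.81913768,  0.41597482, -0.39494101,  0.36037998],
       [-0.00841994, -0.67973978, -0.73340503,  0.73299215],
       [ 0.        ,  0.        ,  0.        ,  1.        ]])}
{'t': 0.1, 'q': array([ 1.23099539e+00,  5.33497497e-02,  1.61414629e+00,  8.76441664e-06,
        1.47599013e+00, -1.18995460e-01]), 'dq': array([-5.42733398e-04, -3.17674056e-03, -2.51499912e-03, -7.69017321e-06,
        9.33977091e-04, -2.06658595e-04]), 'effort': array([ 7.31788550e-04, -3.94907713e+01, -3.71361601e+01, -1.10490762e-04,
        4.01337224e-03, -5.76088723e-07]), 'tool_pos': array([0.13667306, 0.60924481, 0.1998557 ]), 'tool_rot': array([-3.46089057e-01, -3.12202817e+00,  2.89288401e-03]), 'contact_force': array([ 0.7741572 , -0.82536076, -0.24156735]), 'wrist_torque': array([-0.02259023, -0.01114878, -0.0168362 ]), 'grip_force': 0.0, 'opening': 0.08528781188978732} 0.0187
```

View pics/top0.png

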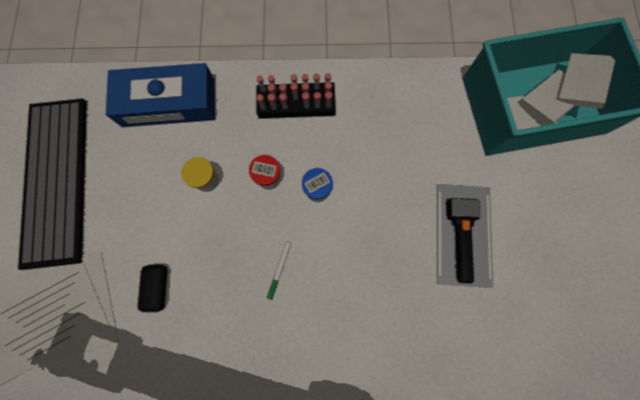

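View pics/scene0.png

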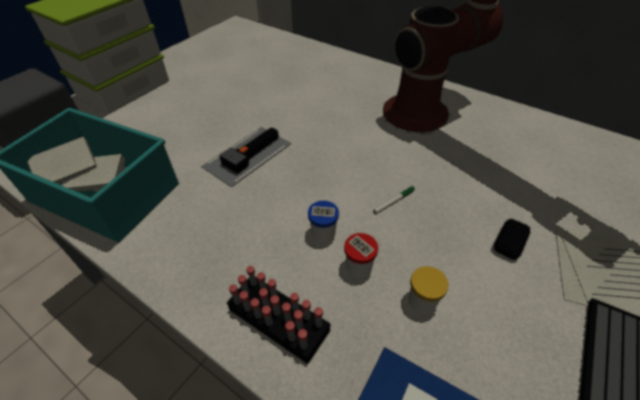

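Top view: pad around (464,235) with the scanner's head up (+x), blue lid at (317,184), red at (265,170), yellow at (198,172). The scene view confirms this. Now I'll measure.

```bash
cat > h.py <<'E'
import numpy as np, cv2
from station import ctrl
def cast(n,px,z):
    p=ctrl.camera_params(n); px=np.atleast_2d(np.asarray(px,float)); T=p["T"]
    d=np.c_[(px[:,0]-p["cx"])/p["fx"],(px[:,1]-p["cy"])/p["fy"],np.ones(len(px))]@T[:3,:3].T
    return T[:3,3]+d*((z-T[2,3])/d[:,2])[:,None]
def comps(m):
    c,_=cv2.findContours(m.astype(np.uint8),cv2.RETR_EXTERNAL,cv2.CHAIN_APPROX_NONE)
    return sorted(c,key=cv2.contourArea,reverse=True)
def rect(P):  # centre, (long, short), long axis angle
    (c,(a,b),_)=r=cv2.minAreaRect((P[:,:2]*1000).astype(np.float32)); B=cv2.boxPoints(r)
    e=max(B[1]-B[0],B[2]-B[1],key=np.linalg.norm); return np.round(c,1),np.round(sorted((a,b)),1),round(np.degrees(np.arctan2(e[1],e[0])),1)
E
python3 - <<'E'
from h import *
I={n:cv2.imread(f"pics/{n}0.png") for n in("top","scene")}
for n in I:
    h=cv2.cvtColor(I[n],cv2.COLOR_BGR2HSV); H,S,V=cv2.split(h)
    for name,m in(("blue",(H>105)&(H<125)&(S>130)&(V>60)),("red",((H<6)|(H>174))&(S>150)&(V>70)),("yel",(H>18)&(H<30)&(S>130)),("orange",(H>5)&(H<16)&(S>150)&(V>80))):
        for c in comps(m)[:3]:
            if cv2.contourArea(c)<15: continue
            hull=cv2.convexHull(c)[:,0]
            z=.08 if name!="orange" else .042
            (x,y),r=cv2.minEnclosingCircle((cast(n,hull,z)[:,:2]*1000).astype(np.float32))
            print(n,name,c[:,0].mean(0).round(),"world",round(x),round(y),"r",round(r,1))
            if name in("blue","red") and 30<r<42:
                k=np.zeros(m.shape,np.uint8); cv2.fillPoly(k,[hull],1); k=cv2.erode(k,np.ones((3,3)))
                l=comps((k>0)&(S<110))[0]; print("   label",rect(cast(n,l[:,0],.08)))
    if n=="top":
        pad=I[n][180:295,430:500]; cv2.imwrite("pics/pad.png",cv2.resize(pad,None,fx=5,fy=5,interpolation=cv2.INTER_CUBIC)*1)
        g=V.copy(); sub=np.zeros(V.shape,bool); sub[175:300,425:505]=1
        c=comps(sub&(V<40))[0][:,0]; print("handle+",rect(cast(n,c,.036)))
        for r in range(190,290,8): print(r,V[r,432:498:2].tolist())
E
```

```text
top blue [156.  89.] world 821 412 r 128.5
top blue [317. 183.] world 582 34 r 35.3
   label (array([584.2,  34.8]), array([28.5, 53. ]), np.float32(-61.4))
top red [264. 170.] world 615 154 r 35.6
   label (array([617.5, 154.7]), array([26.5, 51.1]), np.float32(76.1))
top yel [197. 172.] world 612 304 r 36.7
top orange [466. 225.] world 488 -304 r 12.3
handle+ (array([ 456., -303.]), array([ 71.5, 191. ]), np.float32(2.9))
190 [138, 141, 114, 100, 101, 100, 102, 100, 100, 99, 100, 99, 100, 99, 100, 99, 100, 100, 100, 100, 100, 99, 99, 99, 100, 99, 99, 99, 100, 130, 144, 144, 140]
198 [142, 144, 115, 113, 132, 101, 101, 82, 62, 53, 46, 57, 57, 64, 61, 58, 59, 64, 64, 71, 77, 78, 85, 95, 100, 100, 99, 116, 130, 126, 141, 144, 144]
206 [141, 142, 113, 114, 132, 103, 98, 43, 6, 10, 57, 72, 72, 73, 73, 73, 72, 77, 71, 71, 72, 71, 71, 70, 84, 99, 100, 112, 135, 120, 143, 142, 146]
214 [139, 141, 115, 114, 137, 105, 100, 48, 4, 10, 62, 73, 76, 77, 74, 74, 73, 74, 73, 73, 73, 73, 73, 71, 86, 100, 100, 107, 137, 117, 143, 146, 143]
222 [140, 143, 115, 114, 137, 105, 103, 103, 104, 82, 31, 10
[... 1045 characters left out ...]
, 143]
278 [142, 143, 116, 106, 107, 107, 106, 106, 105, 105, 105, 103, 56, 6, 10, 18, 25, 21, 17, 20, 15, 78, 102, 102, 102, 101, 102, 100, 107, 133, 113, 142, 146]
286 [140, 141, 143, 144, 145, 142, 141, 139, 144, 142, 137, 139, 135, 136, 136, 137, 129, 119, 119, 113, 111, 113, 113, 108, 104, 107, 103, 100, 101, 100, 108, 140, 139]
scene blue [413. 384.] world 821 379 r 89.8
scene blue [323. 213.] world 587 38 r 35.0
   label (array([584.4,  35.3]), array([29.1, 52.4]), np.float32(-61.3))
scene red [361. 247.] world 620 156 r 35.1
   label (array([617.5, 155.1]), array([25.6, 49.5]), np.float32(76.6))
scene yel [429. 283.] world 619 307 r 38.3
scene orange [243. 149.] world 494 -302 r 11.2
```

View pics/pad.png

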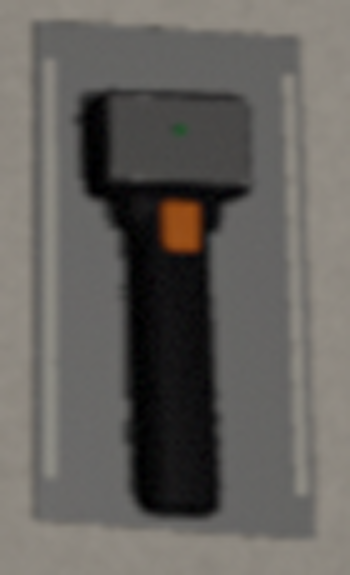

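Run:
```python
from h import *
I=cv2.imread("pics/top0.png"); h=cv2.cvtColor(I,cv2.COLOR_BGR2HSV); H,S,V=cv2.split(h)
sub=np.zeros(V.shape,bool); sub[193:222,440:490]=1
c=comps(sub&(V>55)&(V<88)&(S<90))[0][:,0]; print("head top",c.min(0),c.max(0),rect(cast("top",c,.040)))
R=[];L=[]
for r in range(240,280,2):
    v=V[r,440:490].astype(float); k=np.where(v<60)[0]
    a,b=k[0],k[-1]
    L.append((440+a-(60-v[a])/(v[a-1]-v[a]),r)); R.append((440+b+(60-v[b])/(v[b+1]-v[b]),r))
for P,z in((R,.036),(L,.004),(R,.02),(L,.02)):
    w=cast("top",P,z); f=np.polyfit(w[:,0],w[:,1],1); print(z,"ang",np.degrees(np.arctan(f[0])).round(1),"y@x=.43,.47",np.polyval(f,[.43,.47]).round(4))
print("tail z36",cast("top",[(465,282)],.036), cast("top",[(465,282)],.02))
q=np.array([(33,22),(300,38),(315,537),(33,520)])/5+(430,180)
p=cast("top",q,.004); print("pad",p.round(4).tolist(),p.mean(0).round(4),rect(p))
```

```text
head top [451 197] [480 221] (array([ 524.8, -308.6]), array([54.4, 67. ]), np.float32(86.5))
0.036 ang -3.4 y@x=.43,.47 [-0.3151 -0.3175]
0.004 ang -3.6 y@x=.43,.47 [-0.2864 -0.2889]
0.02 ang -3.4 y@x=.43,.47 [-0.3215 -0.3238]
0.02 ang -3.6 y@x=.43,.47 [-0.2808 -0.2833]
tail z36 [[ 0.36073327 -0.29137357  0.036     ]] [[ 0.36050563 -0.2973605   0.02      ]]
pad [[0.5938, -0.2574, 0.004], [0.5835, -0.3872, 0.004], [0.3472, -0.3665, 0.004], [0.3569, -0.2374, 0.004]] [ 0.4703 -0.3121  0.004 ] (array([ 470.2, -312.3]), array([130.1, 238.5]), np.float32(-4.8))
```

```bash
cat >> h.py <<'E'
from scipy.spatial.transform import Rotation as Ro
def delta(pos,yaw,half=0,R0=None,p0=None):
    o=ctrl.get_obs(); R=Ro.from_rotvec(o["tool_rot"]) if R0 is None else R0
    y=np.radians(yaw+180*half); G=Ro.from_matrix(np.array([[np.cos(y),np.sin(y),0],[np.sin(y),-np.cos(y),0],[0,0,-1]]))
    d=R.inv().apply(np.array(pos)-(o["tool_pos"] if p0 is None else p0)); r=(R.inv()*G).as_rotvec()
    print("d",d.round(4),"r",r.round(4),"q6",o["q"][5].round(2))
E
python3 - <<'E'
from h import *
for hf in(0,1):
    delta((.44,.2,.2),-3.5,hf); delta((.463,-.3035,.15),-3.5,hf); delta((.463,-.3035,.15),28.7,hf)
E
W='0.085 -0.386 -0.333 0 -0.002 0 -0.16'; python3 jog.py '0.085 -0.386 -0.333 0 -0.002 0 -0.16;0.085 -0.386 -0.333 0 -0.002 0 -0.16;0.085 -0.386 -0.333 0 -0.002 0 -0.16;0.085 -0.386 -0.333 0 -0.002 0 -0.16;0.085 -0.386 -0.333 0 -0.002 0 -0.16;0.085 -0.386 -0.333 0 -0.002 0 -0.16;0.085 -0.386 -0.333 0 -0.002 0 -0.16;0.085 -0.386 -0.333 0 -0.002 0 -0.16;0.085 -0.386 -0.333 0 -0.002 0 -0.16;0.085 -0.386 -0.333 0 -0.002 0 -0.16;0.085 -0.386 -0.333 0 -0.002 0 -0.16;0.085 -0.386 -0.333 0 -0.002 0 -0.16;0.085 -0.386 -0.333 0 -0.002 0 -0.16;0.085 -0.386 -0.333 0 -0.002 0 -0.16;0.085 -0.386 -0.333 0 -0.002 0 -0.16'
python3 - <<'E'
from h import *
delta((.463,-.3035,.12),-3.5,1)
E
```

```text
t: 1.35
tool_pos: [0.4403, 0.2003, 0.2005]
tool_rot: [-0.098, -3.139, -0.004]
contact_force: [0.2, 0.6, 0.4]
opening: 0.0852
grip_force: 0.0
d [-0.0541 -0.5016  0.0793] r [ 0.0023 -0.0011 -0.0011] q6 -1.24
```

```bash
python3 jog.py '0.085 -0.054 -0.502 0.079 0 0 0;0.085 -0.054 -0.502 0.079 0 0 0;0.085 -0.054 -0.502 0.079 0 0 0;0.085 -0.054 -0.502 0.079 0 0 0;0.085 -0.054 -0.502 0.079 0 0 0;0.085 -0.054 -0.502 0.079 0 0 0;0.085 -0.054 -0.502 0.079 0 0 0;0.085 -0.054 -0.502 0.079 0 0 0;0.085 -0.054 -0.502 0.079 0 0 0;0.085 -0.054 -0.502 0.079 0 0 0;0.085 -0.054 -0.502 0.079 0 0 0;0.085 -0.054 -0.502 0.079 0 0 0;0.085 -0.054 -0.502 0.079 0 0 0;0.085 -0.054 -0.502 0.079 0 0 0;0.085 -0.054 -0.502 0.079 0 0 0;0.085 -0.054 -0.502 0.079 0 0 0'
python3 - <<'E'
from h import *
delta((.463,-.3035,.009),-3.5,1)
cv2.imwrite("pics/s1.png",cv2.resize(ctrl.get_image("scene")[80:220,170:330,::-1],None,fx=4,fy=4))
E
```

```text
t: 2.68
tool_pos: [0.4645, -0.3017, 0.121]
tool_rot: [0.092, 3.14, 0.004]
contact_force: [0.7, -0.0, -0.6]
opening: 0.085
grip_force: 0.0
d [ 0.0014 -0.0022  0.112 ] r [0.0029 0.     0.0027] q6 -2.22
```

View pics/s1.png

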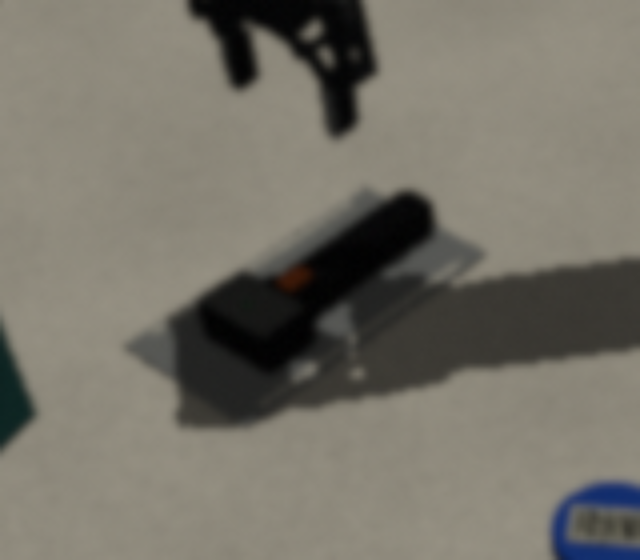

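The picture shows the open fingers (about (240,70) and (340,120)) standing over the handle, with the scanner undisturbed. Next: descend and close.

```bash
python3 jog.py '0.085 0.001 -0.002 0.03 0 0 0;0.085 0.001 -0.002 0.06 0 0 0;0.085 0.001 -0.002 0.085 0 0 0;0.085 0.001 -0.002 0.1 0 0 0;0.085 0.001 -0.002 0.108 0 0 0;0.085 0.001 -0.002 0.112 0 0 0;0.085 0.001 -0.002 0.112 0 0 0;0.05 0.001 -0.002 0.112 0 0 0;0.05 0.001 -0.002 0.112 0 0 0;0.05 0.001 -0.002 0.112 0 0 0;0.02 0.001 -0.002 0.112 0 0 0;0.02 0.001 -0.002 0.112 0 0 0;0.02 0.001 -0.002 0.112 0 0 0;0.02 0.001 -0.002 0.112 0 0 0;0.02 0.001 -0.002 0.112 0 0 0;0.02 0.001 -0.002 0.112 0 0 0;0.02 0.001 -0.002 0.112 0 0 0;0.02 0.001 -0.002 0.112 0 0 0' 50
```

```text
t: 4.23
tool_pos: [0.4629, -0.3056, 0.009]
tool_rot: [0.096, 3.14, 0.003]
contact_force: [1.0, 0.3, -0.5]
opening: 0.0201
grip_force: 0.0
```

Run:
```python
from h import *
a=ctrl.get_image("scene")[80:220,170:330,::-1]; b=ctrl.get_image("top")[160:300,400:520,::-1]
cv2.imwrite("pics/s2.png",np.hstack([cv2.resize(a,(400,350)),cv2.resize(b,(300,350))]))
o=ctrl.get_obs();print(o["opening"],o["grip_force"])
```

```text
0.01975848455543124 0.0
```

View pics/s2.png

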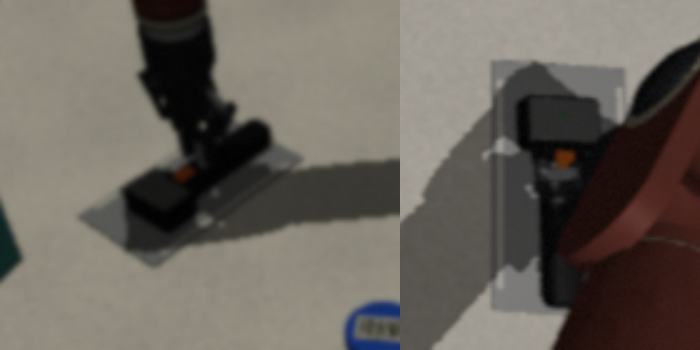

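The picture shows the scanner unmoved with the gripper near the handle. But an opening of 20 mm with zero force contradicts a 34 mm handle, so I'll look closer.

Run:
```python
from h import *
def proj(n,P):
    p=ctrl.camera_params(n);T=np.linalg.inv(p["T"]);c=T[:3,:3]@np.array(P)+T[:3,3];return (p["fx"]*c[0]/c[2]+p["cx"],p["fy"]*c[1]/c[2]+p["cy"])
a=ctrl.get_image("scene")[:,:,::-1]; 
k=np.clip(a[120:190,200:300].astype(float)*2.5,0,255).astype(np.uint8)
cv2.imwrite("pics/s3.png",cv2.resize(k,(800,560),interpolation=cv2.INTER_CUBIC))
for P in((.463,-.3056,.009),(.463,-.2956,.009),(.463,-.2956,.036),(.463,-.286,.036),(.463,-.286,.004)): print(P,((np.array(proj("scene",P))-(200,120))*8).round())
```

```text
(0.463, -0.3056, 0.009) [406. 250.]
(0.463, -0.2956, 0.009) [427. 260.]
(0.463, -0.2956, 0.036) [416. 202.]
(0.463, -0.286, 0.036) [436. 212.]
(0.463, -0.286, 0.004) [448. 280.]
```

View pics/s3.png

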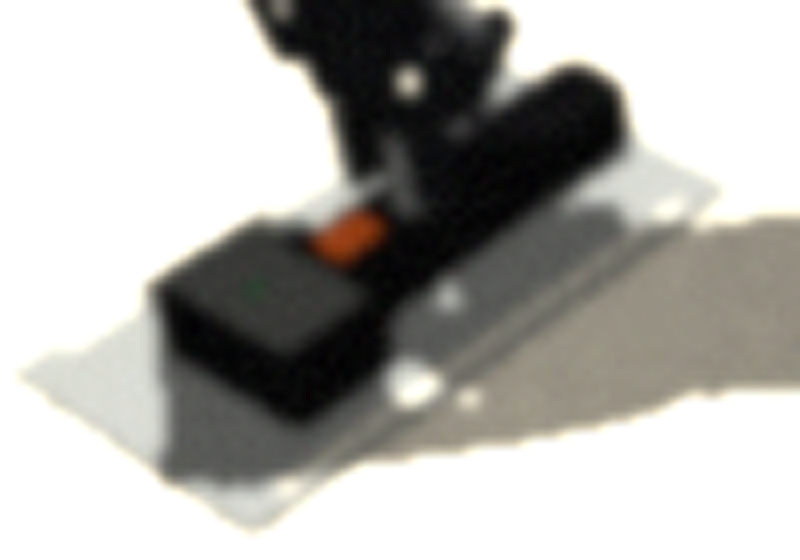

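The picture shows the fingers at (400,190) coming down on both sides of the handle. They stopped at the commanded 20 mm without contact force, so I'll command them fully shut.

```bash
python3 jog.py '0 0 0 0 0 0 0;0 0 0 0 0 0 0;0 0 0 0 0 0 0;0 0 0 0 0 0 0;0 0 0 0 0 0 0;0 0 0 0 0 0 0' 50
```

```text
t: 4.88
tool_pos: [0.4629, -0.3056, 0.009]
tool_rot: [0.095, 3.14, 0.003]
contact_force: [0.1, 0.0, -0.4]
opening: -0.0
grip_force: 0.0
```

Run:
```python
from h import *
a=ctrl.get_image("scene")[:,:,::-1]; b=ctrl.get_image("top")[:,:,::-1]
f=lambda i,s:cv2.resize(np.clip(i.astype(float)*3,0,255).astype(np.uint8),s,interpolation=cv2.INTER_CUBIC)
cv2.imwrite("pics/s4.png",np.hstack([f(a[125:165,225:275],(440,352)),f(b[190:290,440:500],(211,352))]))
```

```text
(no output)
```

View pics/s4.png

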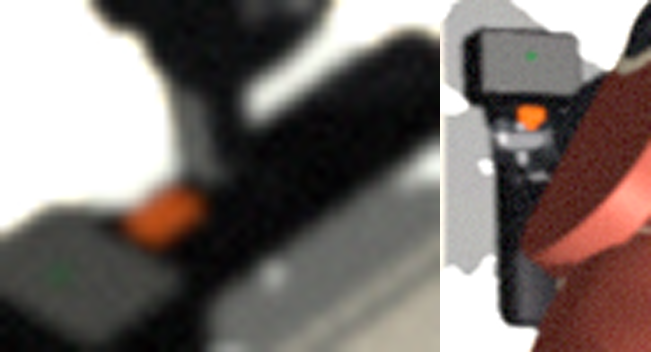

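Fingers are shut, ending at the handle top (about (200,180)). I need to check whether the reported TCP agrees with the cameras, using s1 taken at z=0.121.

Run:
```python
from h import *
def proj(n,P):
    p=ctrl.camera_params(n);T=np.linalg.inv(p["T"]);c=T[:3,:3]@np.array(P)+T[:3,3];return np.array((p["fx"]*c[0]/c[2]+p["cx"],p["fy"]*c[1]/c[2]+p["cy"])).round(1)
print("observed s1 tips (230,101),(255.5,113.7)")
for z in(.121,.134,.15,.17): print(z,proj("scene",(.4645,-.3517,z)),proj("scene",(.4645,-.2517,z)))
print("now, top:", [ (z,proj("top",(.463,-.3056,z))) for z in (.009,.036,.06)])
o=ctrl.get_obs();print(o["q"],o["effort"],o["contact_force"])
```

```text
observed s1 tips (230,101),(255.5,113.7)
0.121 [232.1 114.1] [259.6 126.4]
0.134 [231.3 110.1] [259.  122.4]
0.15 [230.2 105. ] [258.2 117.3]
0.17 [228.9  98.6] [257.2 110.8]
now, top: [(0.009, array([462.3, 237.3])), (0.036, array([466.7, 235.9])), (0.06, array([470.8, 234.7]))]
[-7.18527266e-01  8.74882351e-02  1.91857211e+00  1.85226704e-03
  1.13662825e+00 -2.22930460e+00] [-1.25397473e-03 -3.55983067e+01 -3.17498732e+01  4.37216091e-03
  3.59938022e-03 -7.23945490e-07] [ 0.24241127 -0.71447079 -0.36988015]
```

The observed tips sit about 28 mm higher than the reported pose predicts. That would put the shut fingers just above the handle, not round it. I'll lift and triangulate the shut fingertip.

```bash
python3 jog.py '0 0 0 -0.04 0 0 0;0 0 0 -0.08 0 0 0;0 0 0 -0.08 0 0 0;0 0 0 -0.08 0 0 0'
python3 - <<'E'
from h import *
def proj(n,P):
    p=ctrl.camera_params(n);T=np.linalg.inv(p["T"]);c=T[:3,:3]@np.array(P)+T[:3,3];return np.array((p["fx"]*c[0]/c[2]+p["cx"],p["fy"]*c[1]/c[2]+p["cy"])).round(1)
f=lambda i:cv2.resize(np.clip(i.astype(float)*2.5,0,255).astype(np.uint8),(400,400),interpolation=cv2.INTER_CUBIC)
o=ctrl.get_obs(); out=[]
for n,(x,y) in(("scene",(210,90)),("top",(440,190))):
    i=ctrl.get_image(n)[:,:,::-1]; cv2.imwrite(f"pics/r_{n}.png",i); out.append(f(i[y:y+80,x:x+80]))
    print(n,"pred TCP crop",(proj(n,o["tool_pos"])-(x,y))*5)
cv2.imwrite("pics/s5.png",np.hstack(out))
E
```

```text
t: 5.32
tool_pos: [0.465, -0.3075, 0.0929]
tool_rot: [0.095, 3.134, -0.004]
contact_force: [0.3, -0.2, -0.9]
opening: 0.0002
grip_force: 0.0
scene pred TCP crop [177.5 190. ]
top pred TCP crop [188. 210.]
```

View pics/s5.png

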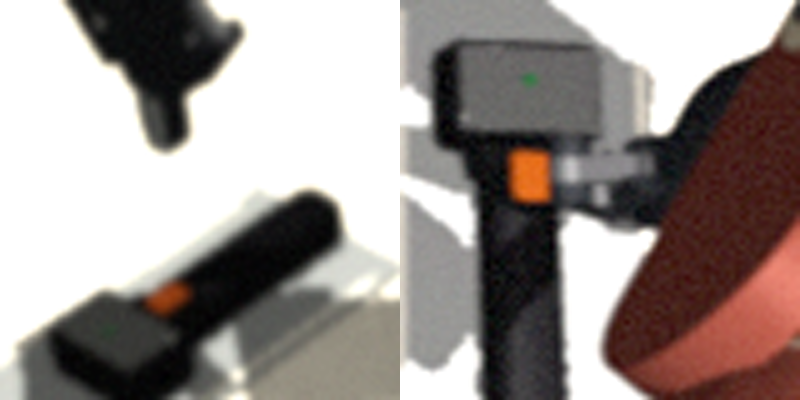

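Left (scene crop): fingertip at (168,150), predicted (177,190). Right (top crop): tip at about (155,175), predicted (188,210). Next I'll triangulate it.

Run:
```python
from h import *
def tri(ps,pt):
    A=[];b=[]
    for n,px in(("scene",ps),("top",pt)):
        o=ctrl.camera_params(n)["T"][:3,3]; d=cast(n,[px],0)[0]-o; d/=np.linalg.norm(d); M=np.eye(3)-np.outer(d,d); A.append(M); b.append(M@o)
    x=np.linalg.lstsq(np.vstack(A),np.hstack(b),rcond=None)[0]; return x.round(4),[np.linalg.norm(M@x-v).round(4) for M,v in zip(A,b)]
print("tip",tri((243.6,119.5),(471,225)))
print("trigger",tri((243,149),(466,225)))
# scanner details: trigger and head in r_ images; same ones at the start
for t in("0","r"):
  for n in("top","scene"):
    I=cv2.imread(f"pics/{n}0.png" if t=="0" else f"pics/r_{n}.png"); H,S,V=cv2.split(cv2.cvtColor(I,cv2.COLOR_BGR2HSV))
    c=comps((H>5)&(H<16)&(S>150)&(V>60))[0][:,0]; print(t,n,c.mean(0).round(1),c.min(0),c.max(0))
```

```text
tip (array([ 0.4782, -0.2843,  0.1352]), [np.float64(0.0069), np.float64(0.0069)])
trigger (array([ 0.4885, -0.3074,  0.034 ]), [np.float64(0.0), np.float64(0.0)])
0 top [465.6 224.5] [462 220] [469 230]
0 scene [243.  148.8] [239 146] [247 151]
r top [465.9 224.6] [462 220] [469 229]Traceback (most recent call last):
  File "<stdin>", line 13, in <module>
IndexError: list index out of range
```

The shut tips really end about 28 mm above the reported TCP. Lateral position agrees, and nothing was touched at a reported z of 9 mm. I'll reopen, go down to a reported z of about -0.017 watching the force, and close.

```bash
python3 jog.py '0.085 0 0 0 0 0 0;0.085 0 0 0 0 0 0;0.085 0 0 0 0 0 0;0.085 0 0 0 0 0 0;0.085 0 0 0 0 0 0;0.085 0 0 0 0 0 0;0.085 0 0 0 0 0 0;0.085 0 0 0 0 0 0;0.085 0 0 0.035 0 0 0;0.085 0 0 0.07 0 0 0;0.085 0 0 0.08 0 0 0;0.085 0 0 0.087 0 0 0;0.085 0 0 0.09 0 0 0;0.085 0 0 0.09 0 0 0'; python3 jog.py '0.085 0 0 0.004 0 0 0;0.085 0 0 0.008 0 0 0;0.085 0 0 0.012 0 0 0;0.085 0 0 0.016 0 0 0;0.085 0 0 0.016 0 0 0'
```

```text
t: 6.58
tool_pos: [0.4634, -0.306, -0.0003]
tool_rot: [0.096, 3.139, 0.002]
contact_force: [-0.7, -0.5, -0.3]
opening: 0.0853
grip_force: 0.0
t: 7.0
tool_pos: [0.4625, -0.3051, -0.0177]
tool_rot: [-0.095, -3.139, -0.004]
contact_force: [-0.2, 0.5, -0.2]
opening: 0.0857
grip_force: 0.0
```

```bash
python3 jog.py '0.045 0 0 0 0 0 0;0.045 0 0 0 0 0 0;0.045 0 0 0 0 0 0;0.045 0 0 0 0 0 0;0.02 0 0 0 0 0 0;0.02 0 0 0 0 0 0;0.02 0 0 0 0 0 0;0.02 0 0 0 0 0 0;0.02 0 0 0 0 0 0;0.02 0 0 0 0 0 0' 50
```

```text
t: 7.83
tool_pos: [0.4633, -0.3058, -0.0166]
tool_rot: [0.096, 3.139, 0.002]
contact_force: [0.2, -0.1, 1.8]
opening: 0.0331
grip_force: 51.9
```

Grasped (33 mm, 52 N). Lift, then move to the scan pose.

```bash
python3 jog.py '0.02 0 0 -0.01 0 0 0;0.02 0 0 -0.03 0 0 0;0.02 0 0 -0.06 0 0 0;0.02 0 0 -0.095 0 0 0;0.02 0 0 -0.13 0 0 0;0.02 0 0 -0.14 0 0 0;0.02 0 0 -0.14 0 0 0;0.02 0 0 -0.14 0 0 0'
python3 - <<'E'
from h import *
delta((.527,.004,.119),28.7,1)
E
```

```text
t: 8.5
tool_pos: [0.4625, -0.3055, 0.1224]
tool_rot: [-0.096, -3.14, -0.004]
contact_force: [-0.3, 0.0, -2.5]
opening: 0.0328
grip_force: 51.5
d [-0.0456  0.3128  0.0041] r [ 2.300e-03  3.000e-04 -5.617e-01] q6 -2.23
```

```bash
python3 jog.py '0.02 -0.002 0.016 0 0 0 -0.03;0.02 -0.007 0.047 0.001 0 0 -0.08;0.02 -0.012 0.08 0.001 0 0 -0.14;0.02 -0.016 0.11 0.002 0 0 -0.2;0.02 -0.021 0.145 0.002 0 0 -0.26;0.02 -0.026 0.18 0.002 0 0 -0.32;0.02 -0.031 0.215 0.003 0 0 -0.38;0.02 -0.036 0.245 0.003 0 0 -0.44;0.02 -0.04 0.275 0.004 0 0 -0.5;0.02 -0.044 0.3 0.004 0 0 -0.54;0.02 -0.0456 0.31 0.004 0 0 -0.56;0.02 -0.0456 0.313 0.004 0 0 -0.562;0.02 -0.0456 0.313 0.004 0 0 -0.562;0.02 -0.0456 0.313 0.004 0 0 -0.562'
python3 - <<'E'
from h import *
delta((.527,.004,.119),28.7,1)
out=[]
for n,(x,y) in(("scene",(250,110)),("top",(270,130))):
    i=ctrl.get_image(n)[:,:,::-1]; cv2.imwrite(f"pics/q_{n}.png",i)
    out.append(cv2.resize(np.clip(i[y:y+110,x:x+110].astype(float)*2,0,255).astype(np.uint8),(400,400),interpolation=cv2.INTER_CUBIC))
cv2.imwrite("pics/s6.png",np.hstack(out))
E
```

```text
t: 9.67
tool_pos: [0.5265, 0.0031, 0.1183]
tool_rot: [0.777, -3.042, -0.003]
contact_force: [0.0, -0.3, -1.8]
opening: 0.0332
grip_force: 51.5
d [-0.0009  0.0006 -0.0007] r [ 0.0024 -0.0011 -0.0009] q6 -2.21
```

View pics/s6.png

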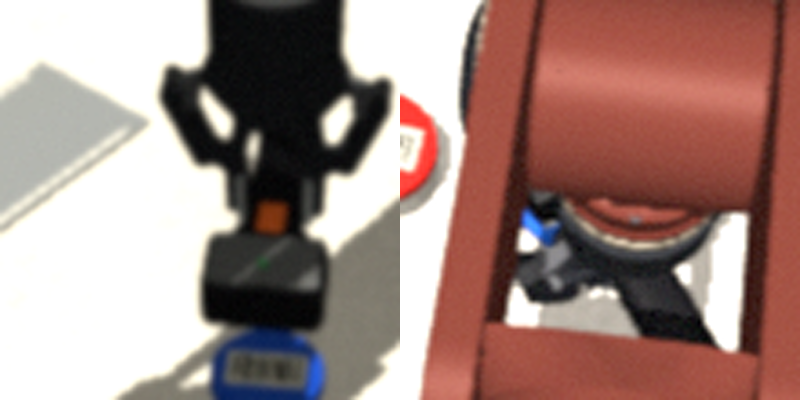

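Scene crop: the head (top face centre about (260,265)) stands in front of and above the blue lid at (270,365), level and square. Top crop: the black part at about (550,275) is near the blue lid edge at (535,225). Now a check of the projection numbers.

Run:
```python
from h import *
def proj(n,P):
    p=ctrl.camera_params(n);T=np.linalg.inv(p["T"]);c=T[:3,:3]@np.array(P)+T[:3,3];return np.array((p["fx"]*c[0]/c[2]+p["cx"],p["fy"]*c[1]/c[2]+p["cy"]))
c,s=np.cos(np.radians(28.7)),np.sin(np.radians(28.7))
def sc(x,y,z): return (.5265+c*x-s*y,.0031+s*x+c*y,.139+z)
for nm,P in(("headtop",(65,0,36)),("front L",(90,36,36)),("front R",(90,-36,36)),("rear L",(40,36,36)),("rear R",(40,-36,36)),("frontL low",(90,36,0)),("trigger",(27,0,38)),("tail",(-105,0,32))):
    P=sc(*(np.array(P)/1000)); print(nm,((proj("scene",P)-(250,110))/.275).round(),((proj("top",P)-(270,130))/.275+(400,0)).round())
```

```text
headtop [264. 257.] [568. 146.]
front L [323. 293.] [488. 139.]
front R [195. 283.] [602.  78.]
rear L [330. 231.] [533. 216.]
rear R [207. 223.] [648. 153.]
frontL low [321. 336.] [493. 158.]
trigger [270. 209.] [602. 204.]
tail [291.  81.] [727. 418.]
```

The head matches the predicted pose within about 5 mm. Hold still for just over 2 s.

```bash
python3 jog.py '0.02 0 0 0 0 0 0;0.02 0 0 0 0 0 0;0.02 0 0 0 0 0 0;0.02 0 0 0 0 0 0;0.02 0 0 0 0 0 0;0.02 0 0 0 0 0 0;0.02 0 0 0 0 0 0;0.02 0 0 0 0 0 0;0.02 0 0 0 0 0 0;0.02 0 0 0 0 0 0;0.02 0 0 0 0 0 0;0.02 0 0 0 0 0 0;0.02 0 0 0 0 0 0;0.02 0 0 0 0 0 0;0.02 0 0 0 0 0 0;0.02 0 0 0 0 0 0;0.02 0 0 0 0 0 0;0.02 0 0 0 0 0 0'; python3 jog.py '0.02 0 0 0 0 0 0;0.02 0 0 0 0 0 0;0.02 0 0 0 0 0 0;0.02 0 0 0 0 0 0;0.02 0 0 0 0 0 0;0.02 0 0 0 0 0 0;0.02 0 0 0 0 0 0;0.02 0 0 0 0 0 0;0.02 0 0 0 0 0 0;0.02 0 0 0 0 0 0'
python3 - <<'E'
from h import *
delta((.469,-.312,.06),-4.8,1)
E
```

```text
t: 11.27
tool_pos: [0.5274, 0.0039, 0.1197]
tool_rot: [-0.779, 3.043, 0.003]
contact_force: [-0.3, 1.1, -1.5]
opening: 0.0329
grip_force: 51.5
t: 12.1
tool_pos: [0.5274, 0.0039, 0.1196]
tool_rot: [-0.779, 3.043, 0.003]
contact_force: [0.1, 0.1, -1.7]
opening: 0.0329
grip_force: 51.5
d [ 0.2031 -0.2491  0.059 ] r [0.0019 0.0006 0.585 ] q6 -2.21
```

```bash
python3 jog.py '0.02 0.01 -0.012 0 0 0 0.03;0.02 0.029 -0.036 0 0 0 0.08;0.02 0.05 -0.061 0 0 0 0.14;0.02 0.07 -0.086 0 0 0 0.2;0.02 0.092 -0.113 0 0 0 0.26;0.02 0.114 -0.14 0 0 0 0.32;0.02 0.136 -0.167 0 0 0 0.38;0.02 0.156 -0.191 0 0 0 0.44;0.02 0.175 -0.215 0 0 0 0.5;0.02 0.19 -0.233 0 0 0 0.55;0.02 0.2 -0.245 0.01 0 0 0.58;0.02 0.203 -0.249 0.03 0 0 0.585;0.02 0.203 -0.249 0.05 0 0 0.585;0.02 0.203 -0.249 0.059 0 0 0.585;0.02 0.203 -0.249 0.059 0 0 0.585;0.02 0.203 -0.249 0.059 0 0 0.585'
python3 - <<'E'
from h import *
delta((.469,-.312,-.016),-4.8,1)
E
```

```text
t: 13.43
tool_pos: [0.4688, -0.3111, 0.0592]
tool_rot: [-0.13, -3.138, -0.005]
contact_force: [-0.5, 0.1, -0.7]
opening: 0.033
grip_force: 51.4
d [-0.0004 -0.0012  0.0752] r [ 0.0032 -0.0013  0.0007] q6 -2.21
```

```bash
python3 jog.py '0.02 0 0 0.02 0 0 0;0.02 0 0 0.04 0 0 0;0.02 0 0 0.055 0 0 0;0.02 0 0 0.064 0 0 0;0.02 0 0 0.069 0 0 0;0.02 0 0 0.071 0 0 0;0.02 0 0 0.073 0 0 0;0.02 0 0 0.074 0 0 0;0.02 0 0 0.074 0 0 0;0.02 0 0 0.074 0 0 0'
```

```text
t: 14.27
tool_pos: [0.4695, -0.3122, -0.0132]
tool_rot: [0.132, 3.138, 0.002]
contact_force: [0.8, 1.0, -1.6]
opening: 0.0329
grip_force: 51.5
```

```bash
python3 jog.py '0.02 0 0 0.001 0 0 0;0.02 0 0 0.002 0 0 0;0.02 0 0 0.003 0 0 0;0.02 0 0 0.003 0 0 0;0.02 0 0 0.003 0 0 0'
```

```text
t: 14.68
tool_pos: [0.4693, -0.312, -0.0166]
tool_rot: [0.132, 3.138, 0.003]
contact_force: [-0.7, 0.5, 1.2]
opening: 0.0331
grip_force: 51.8
```

Contact is light and the z matches the grasp. Release slowly and retreat upward.

```bash
python3 jog.py '0.034 0 0 0 0 0 0;0.038 0 0 0 0 0 0;0.045 0 0 0 0 0 0;0.06 0 0 0 0 0 0;0.085 0 0 0 0 0 0;0.085 0 0 0 0 0 0;0.085 0 0 0 0 0 0;0.085 0 0 0 0 0 0;0.085 0 0 0 0 0 0;0.085 0 0 0 0 0 0;0.085 0 0 -0.02 0 0 0;0.085 0 0 -0.05 0 0 0;0.085 0 0 -0.09 0 0 0;0.085 0 0 -0.13 0 0 0;0.085 0 0 -0.17 0 0 0;0.085 0 0 -0.17 0 0 0;0.085 0 0 -0.17 0 0 0;0.085 0 0 -0.17 0 0 0' 20
python3 - <<'E'
from h import *
a=ctrl.get_image("scene")[80:280,170:400,::-1]; b=ctrl.get_image("top")[150:300,240:510,::-1]
cv2.imwrite("pics/s7.png",np.hstack([cv2.resize(a,(345,300)),cv2.resize(np.clip(b.astype(float)*1.8,0,255).astype(np.uint8),(450,250))[:300].copy() if 0 else cv2.resize(b,(450,300))]))
E
```

```text
t: 16.18
tool_pos: [0.4689, -0.312, 0.1528]
tool_rot: [0.132, 3.139, 0.003]
contact_force: [-0.8, 0.1, -0.6]
opening: 0.085
grip_force: 0.0
```

View pics/s7.png

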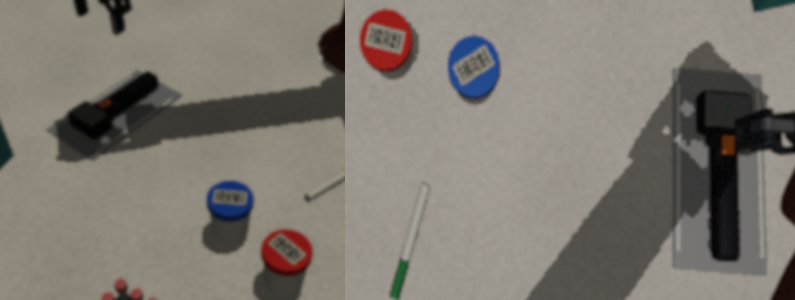

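The scanner lies flat and lengthwise in the middle of the pad (about (725,175)). Both labelled jars stand where they were, and the gripper is clear.

```bash
python3 -c "
from station import ctrl
print(ctrl.finish_job())"
```

```text
the job is handed in; nothing more can be done
None
```

I scanned only the blue-lidded jar, held still for over 2 s at about 6 cm by my measurements, laid the scanner back flat on its pad with both labelled jars unmoved, and handed the job in at about 16 s; the first grasp closed on nothing because the reported TCP reads about 28 mm too low, and no verdict was returned.

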